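# Fetch the adhesive tube from the deep leaning canister

## Task

The blue adhesive tube has slid down inside the deep orange canister that leans on the bench; its mouth is too narrow for an open hand, so you will need to go in along its slope with the fingers closed and open them only deep inside. Draw the tube out without forcing the hand against the canister, then stand the tube upright on the same end it stood on, near the middle of the round steel dish on legs, and set it down before you let go. Leave the black tape, the red-lidded jar, the staple box and the grey tape where they are.

Things in the scene. Friction and masses are not known exactly. Their poses are not given: they have to be found in the camera images.
- glue_tube: rigid blue round tube, 32 mm in diameter all along, 157 mm long, 0.1 to 0.21 kg. Origin at the centre of its lower end (it must stand on this end); z axis along the tube to the other end. It starts on the canister's inner floor, lying along the lower sloping wall, parallel to the slope; upper end 29 mm inside the mouth along the slope, within 5 mm of the middle sideways
- canister: deep square orange canister with steel rim, fixed to the bench; place and yaw vary. Origin on the bench under it, z up. Leans 30 degrees toward its own -x: its shaft rises along (-0.5, 0, 0.866) in this frame. Mouth and shaft inside: 98 mm along y (level), 70 mm across the slope, 187 mm deep along it; walls 3 mm. Close the fingers along y: about 33 mm (at least 28) is free on each side of the tube
- canister_mouth (a point): centre of the canister's mouth in the plane of its rim, 190 mm above the bench (axes as canister)
- dish: round shallow steel dish on four short legs, fixed to the bench (its place varies). Origin on the bench under its centre, z up. Inner floor flat and level, 99 mm above the bench, about 57 mm in radius; rim 109 mm above the bench and 132 mm across
- dish_floor (a point): centre of the dish's inner floor, 99 mm above the bench
- black_tape: small roll of black tape lying flat, 60 mm across, 19 mm high, loose; origin at the centre of its underside. Bystander
- red_jar: clear jar with a red screw lid, 70 mm across, 101 mm tall, loose; origin at the centre of its underside. Bystander
- staple_box: dark cardboard box with a light top, 74 x 118 x 36 mm, loose; origin at the centre of its underside. Bystander
- duct_tape: grey roll of tape lying flat on the low wooden crate, 104 mm across, 48 mm high, loose; origin at the centre of its underside. Bystander

How it is judged:
By the outcome, as a careful person would: the job done as asked, in the order asked, and still so for the second after the job is handed in, with the robot touching nothing.
It also fails if it takes over 43 s, if anything falls off the work surface, if the arm or the gripper's body presses on something with over 40 N, if the wrist force passes 120 N, or if a joint passes its speed limit or range.

## Robot

A 7-joint arm with a two-finger parallel gripper is mounted at the origin on a cart in front of the work surface, level with it; the furniture and walls round the work are solid. World frame = base frame: x ahead of the robot, y to its left, z up, the work surface at z = 0. Lengths are in m, angles in rad, forces in N, time in s.
With the tool pointing down it reaches from about 0.4 to 0.85 m from the base axis. Payload 4.5 kg.
Tool frame: the origin (TCP) lies at the very end of the fingers, on their centre line; the grasp point (between the pads) lies 19 mm behind it (r.grip_point_offset is the distance from the TCP to the grasp point, in m); z points along the fingers, y is the line along which they close (so a half turn about z gives the same grasp; the last joint's range is limited). The gripper opens to 88 mm and grips with 3 to 60 N. Pads are 18 mm wide; open, the fingers measure 123 mm over their backs; the gripper's body (75 mm by 187 mm) begins 45 mm behind the grasp point.
Start: joints at [-1.277, 0.689, -0.195, 1.565, 0.157, 0.902, -0.215], TCP at [0.161, 0.604, 0.239] pointing down, gripper open.
Joint ranges: [-3.01, 3.01], [-0.46, 2.08], [-1.47, 1.51], [0.13, 2.56], [-1, 4.14], [0.04, 2.09], [-2.66, 2.66]. Speed limits (rad/s): [2.57, 2.57, 3.14, 3.14, 3.14, 3.14, 3.14].

## Interface

Orientations are given as a unit quaternion [x, y, z, w].
In Python, from plant import r gives the robot as it stands.
- The arm moves only by the tool carry_out, never from a script. Its argument "rows" is a list of rows, each a list of 3 entries, a list of its own where there are three numbers: the shift along the tool's x, y, z in cm, then the turn, a rotation vector about the tool's x, y, z in degrees, then the closure, from 0 (fully open) to 1 (shut). A call has 1 to 12 rows; each row is the pose to reach, as a shift and turn from the pose commanded when the call began, along the tool's axes at that moment; what a row does not reach only later rows make up. A row lasts 1/10 s, in which the tool goes at most 50 mm and 8.59 degrees, less where a joint would pass 70% of its speed; a pose out of reach is approached as far as the arm can. A call with a gripper value outside its range is refused whole. The fingers move at their own pace and stop on an object; "newtons" is the grip in N (left out, the last holds). Time passes only in rows, so rows that repeat a pose let the fingers close. It gives the time, the measured TCP pose, the force, the opening and the grip force at its end, in the units of the state.
- r.get_state(): the state, without advancing time (a new reading comes with each control period).
- r.snapshot(name): name is "scene" or "top"; returns a dict with "image" (480x640x3 uint8, red, green, blue), "fx", "fy", "cx", "cy" (pixels), "dist_coeffs" ([k1, k2, p1, p2, k3] as OpenCV has them; the pictures are not rectified), "pose" (4x4, takes a point from camera to world coordinates). Camera axes: x right, y up, looking along -z (the intrinsics and any distortion apply to the point x, -y, -z); pixel columns grow to the right and rows downward; lengths in m; the calibration is good to about 2 mm. A picture is of the moment at which its call begins. There is no depth.
- r.finish_job(): hands the job in; it is judged then, once.
The state is a dict: "clock": time; "q": joint angles; "qd": joint speeds; "joint_torque": joint torques, N m; "tool_pos": TCP position; "eef_rot": TCP orientation; "contact_force": force on the tool from outside, world axes, zero at the start; "moment": the same for the moment, N m; "opening": opening from 0.0 (shut) to 1.0 (fully open); "finger_force": force on a finger pad.
Only numpy, scipy, OpenCV 4.12 (cv2) and the standard library are available. Lean on these libraries where they do the work, as an engineer would, in place of code of your own. Each camera call takes 0.05 s, during which the arm holds its last target. There are 200 camera calls.

## Working session

There is one attempt and no reset: what is moved stays moved. The work goes in short steps, Python scripts to look and compute and a tool call to move; the robot and the scene stay as the last step left them, time stands still between calls to the robot, and variables do not carry over. Pictures are saved under pics/ and viewed, at most 10 in all, crops included, and the job is handed in when it is done.

Besides the shell and the picture viewer there is one more tool, called by a JSON object that holds its "method" and its "body". carry_out: Moves the arm, as the interface text tells. Its arguments: {"type":"object","properties":{"rows":{"type":"array"},"newtons":{"type":"number"}},"required":["rows"]}

```bash
mkdir -p pics; ls
python3 - <<'E'
from plant import r
import cv2,pickle
for n in("scene","top"):
    s=r.snapshot(n);pickle.dump(s,open(f"pics/{n}.pkl","wb"))
    cv2.imwrite(f"pics/{n}0.png",s["image"][:,:,::-1]);print(n,s["fx"],s["fy"],s["cx"],s["cy"],s["dist_coeffs"],s["pose"])
print(r.get_state())
E
```

```text
pics
scene 473.8471747038728 473.8471747038728 318.65522498906927 239.9199202443699 [0.02155089 0.         0.         0.         0.        ] [[ 0.81716382  0.38173109 -0.43188501 -0.0742854 ]
 [-0.57630911  0.55478651 -0.60006644 -0.69513264]
 [ 0.01053997  0.73925185  0.67334657  0.98540185]
 [ 0.          0.          0.          1.        ]]
top 483.30477972855596 483.30477972855596 313.7781593726932 239.55534078553086 [-0.03398727  0.          0.          0.          0.        ] [[-0.02373915  0.99007474 -0.13852244  0.31266696]
 [-0.99969058 -0.02453923 -0.00407054  0.02853798]
 [-0.00742937  0.13838295  0.99035093  1.16192527]
 [ 0.          0.          0.          1.        ]]
{'clock': 0.1, 'q': array([-1.2772263 ,  0.68993059, -0.1945333 ,  1.56619966,  0.15729763,
        0.9024879 , -0.2150885 ]), 'qd': array([ 1.02962234e-03, -2.11809656e-03,  1.77449131e-03, -3.07172428e-03,
        2.18264351e-04, -8.83733615e-05, -1.41858544e-03]), 'joint_torque': array([-2.53496670e-03, -5.28500175e+01, -1.27143122e+00, -1.53836578e+01,
       -5.25906275e-02,  2.06554629e-03,  5.06752656e-05]), 'tool_pos': array([0.16042843, 0.60349247, 0.2379823 ]), 'eef_rot': array([ 1.29474679e-01,  9.91582392e-01, -8.15375408e-04, -5.47616287e-05]), 'contact_force': array([ 0.1303309 , -0.05665626, -0.68922865]), 'moment': array([-0.02658501,  0.01619163, -0.02401443]), 'finger_force': 0.0, 'opening': 0.9985004410875916}
```

View pics/scene0.png

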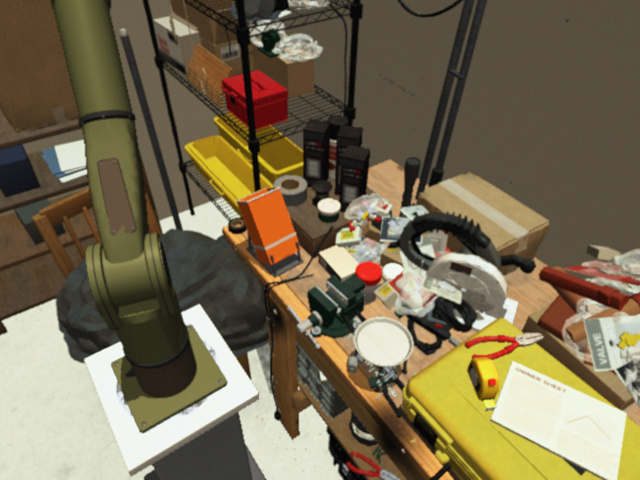

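View pics/top0.png

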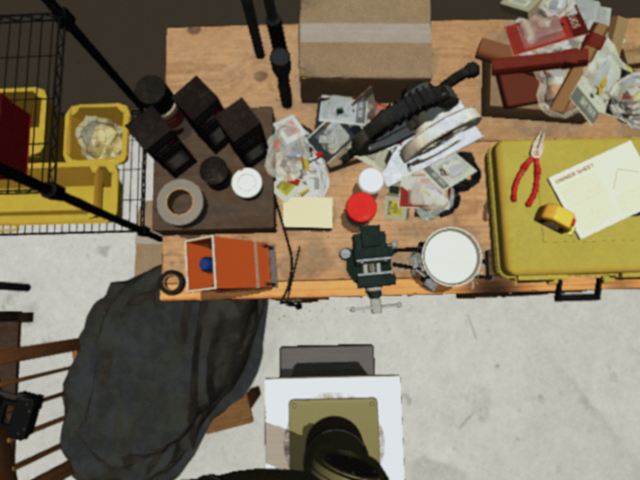

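The scene view shows the orange canister at about (270,230), its mouth up-left, and the dish at (383,342). In the top view the canister mouth is at about (187–215, 237–290) with the blue tube end at (207,265), and the dish is at (452,257). I'll zoom in on the mouth and measure it.

```bash
cat > h.py <<'E'
import numpy as np,cv2,pickle
from scipy.spatial.transform import Rotation as R
def load(n): return pickle.load(open(f"pics/{n}.pkl","rb"))
def KD(s): return np.array([[s["fx"],0,s["cx"]],[0,s["fy"],s["cy"]],[0,0,1]]),np.array(s["dist_coeffs"])
def ray(s,px):
    u=cv2.undistortPoints(np.array(px,float).reshape(-1,1,2),*KD(s)).reshape(-1,2)
    d=np.c_[u[:,0],-u[:,1],-np.ones(len(u))]@s["pose"][:3,:3].T
    return s["pose"][:3,3],d
def onz(s,px,z):
    o,d=ray(s,px);return o+d*((z-o[2])/d[:,2])[:,None]
def proj(s,P):
    p=(np.atleast_2d(P)-s["pose"][:3,3])@s["pose"][:3,:3]*[1,-1,-1]
    return cv2.projectPoints(p,np.zeros(3),np.zeros(3),*KD(s))[0].reshape(-1,2)
E
python3 - <<'E'
from h import *
t=load("top");s=load("scene")
a=t["image"][225:305,150:290];b=s["image"][180:280,225:315]
a=cv2.resize(a,(770,440),interpolation=cv2.INTER_CUBIC)
cv2.imwrite("pics/ct.png",a[:,:,::-1])
b=cv2.resize(b,(540,600),interpolation=cv2.INTER_CUBIC);cv2.imwrite("pics/cs.png",b[:,:,::-1])
for im,n,roi in((t,"top",(215,300,410,495)),(s,"scene",(310,375,345,420))):
    r0,r1,c0,c1=roi;c=im["image"][r0:r1,c0:c1];h=cv2.cvtColor(c,cv2.COLOR_RGB2HSV)
    m=((h[...,2]>170)&(h[...,1]<60)).astype(np.uint8)
    k=max(cv2.findContours(m,cv2.RETR_EXTERNAL,cv2.CHAIN_APPROX_NONE)[0],key=cv2.contourArea)
    e=cv2.fitEllipse(cv2.convexHull(k));cen=(e[0][0]+c0,e[0][1]+r0);print(n,cen,e[1],e[2],onz(im,[cen],.109))
    P=onz(im,k.reshape(-1,2)+[c0,r0],.109);print(cv2.minEnclosingCircle(P[:,:2].astype(np.float32)))
E
```

```text
top (449.59697341918945, 257.7682685852051) (52.923763275146484, 54.22480010986328) 24.029645919799805 [[ 0.41231592 -0.26349658  0.109     ]]
((0.41164594888687134, -0.26475033164024353), 0.060615118592977524)
scene (381.54674911499023, 341.30468368530273) (48.15216064453125, 63.80356216430664) 101.49468994140625 [[ 0.41004141 -0.26729563  0.109     ]]
((0.40855294466018677, -0.26469913125038147), 0.07221309840679169)
```

View pics/ct.png

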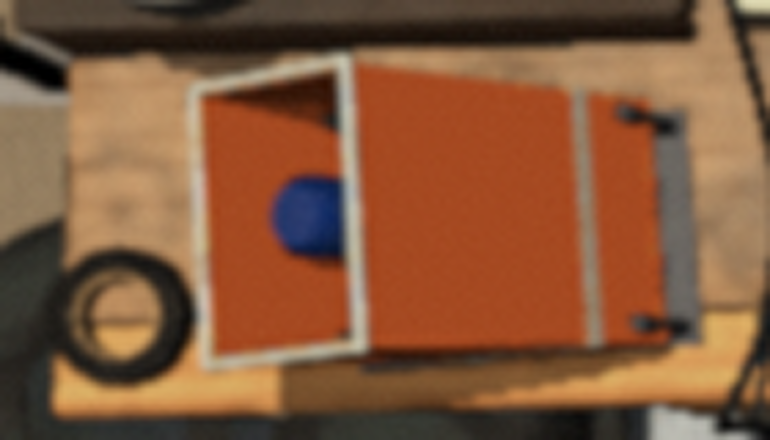

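View pics/cs.png

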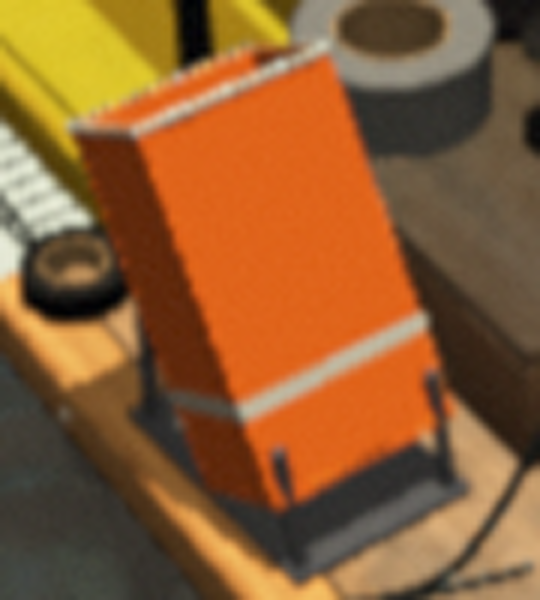

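The top crop gives the rim corners as TL (190,87), TR (350,55), BR (365,352) and BL (208,368). The scene crop gives BL (72,127), BR (135,137) and TR (325,45). I'll cast rays from these and check the heights and sizes.

Run:
```python
from h import *
t=load("top");s=load("scene")
T=(np.array([[190,87],[350,55],[365,352],[208,368]])+.5)/5.5-.5+[150,225]
S=(np.array([[325,45],[135,137],[72,127]])+.5)/6-.5+[225,180]
z=[.171,.209,.209,.171]
C=np.vstack([onz(t,[p],zz) for p,zz in zip(T,z)]);print(C.round(4));
def tri(a,b):
    o1,d1=ray(t,[a]);o2,d2=ray(s,[b]);d1,d2=d1[0],d2[0]
    k=np.linalg.lstsq(np.c_[d1,-d2],o2-o1,rcond=None)[0];p=o1+k[0]*d1;q=o2+k[1]*d2;return (p+q)/2,np.linalg.norm(p-q)
for a,b in zip(T[1:],S): print("tri",tri(a,b))
print("scene onz",np.vstack([onz(s,[p],zz) for p,zz in zip(S,z[1:])]).round(4))
y=(C[0]+C[1]-C[2]-C[3])/2;x=(C[1]+C[2]-C[0]-C[3])/2
print("centre",C.mean(0),np.linalg.norm(y),np.linalg.norm(x),np.degrees(np.arctan2(y[1],y[0])),np.degrees(np.arctan2(x[1],x[0])))
```

```text
[[0.4562 0.3021 0.171 ]
 [0.461  0.2332 0.209 ]
 [0.3532 0.2274 0.209 ]
 [0.3502 0.294  0.171 ]]
tri (array([0.45874777, 0.2339287 , 0.21061981]), np.float64(0.004423482663211197))
tri (array([0.3533581 , 0.22775885, 0.20706429]), np.float64(6.62434615991556e-05))
tri (array([0.3512471 , 0.29322278, 0.17192775]), np.float64(0.002360065919285416))
scene onz [[0.4579 0.2368 0.209 ]
 [0.3523 0.2254 0.209 ]
 [0.3527 0.2937 0.171 ]]
centre [0.40515068 0.26419162 0.19      ] 0.10704167232058846 0.07779100465139406 3.7366573380668653 -86.70288033940416
```

```bash
cat >> h.py <<'E'
yaw=np.radians(-86.5); Rc=R.from_euler("z",yaw).as_matrix(); M=np.array([.405,.2642,.190])
u=Rc@[-.5,0,.866]; e=Rc@[.866,0,.5]; yc=Rc@[0,1,0.]
def tcp(depth,lat=0,off=-.019): return M-depth*u+off*e+lat*yc
Rin=R.from_matrix(np.c_[np.cross(yc,-u),yc,-u])
def rel(st,p,Rt):
    R0=R.from_quat(st["eef_rot"]);return (R0.inv().apply(p-st["tool_pos"])*100).round(2),np.degrees((R0.inv()*Rt).as_rotvec()).round(1)
E
python3 - <<'E'
from h import *
from plant import r
t=load("top");s=load("scene")
o1,d1=ray(t,[(180,203)]);o2,d2=ray(s,[(290,184)])
k=np.linalg.lstsq(np.c_[d1[0],-d2[0]],o2-o1,rcond=None)[0];print("ducttape",o1+k[0]*d1,o2+k[1]*d2)
h=cv2.cvtColor(t["image"],cv2.COLOR_RGB2HSV)[225:305,150:290]
m=((h[...,0]>105)&(h[...,0]<130)&(h[...,1]>150)&(h[...,2]>50));ys,xs=np.nonzero(m);ok=(ys>25)&(ys<55)&(xs<66)&(xs>45)
print("blue px",xs[ok].min()+150,xs[ok].max()+150,ys[ok].min()+225,ys[ok].max()+225)
for lat in(-.005,0,.005): print(lat,proj(t,[tcp(.029,lat)+.016*v for v in(yc,-yc,-e,e)]).round(1).tolist())
st=r.get_state();print(Rin.as_matrix().round(3));
for d in(-.12,-.06,.054): print(d,tcp(d).round(3),rel(st,tcp(d),Rin))
E
```

```text
ducttape [[0.54429861 0.32275028 0.13341199]] [[0.54636567 0.32160372 0.13354953]]
blue px 201 211 258 270
-0.005 [[202.6, 260.0], [203.5, 275.2], [197.4, 268.5], [208.8, 266.7]]
0 [[202.5, 257.7], [203.3, 272.9], [197.3, 266.1], [208.6, 264.4]]
0.005 [[202.4, 255.3], [203.2, 270.5], [197.2, 263.8], [208.5, 262.0]]
[[-0.053  0.998  0.031]
 [ 0.864  0.061 -0.499]
 [-0.5    0.    -0.866]]
-0.12 [0.4   0.341 0.284] (array([-29.94, -19.26,  -4.61]), array([ 18.7, -25.9,  69.9]))
-0.06 [0.402 0.311 0.232] (array([-30.88, -22.1 ,   0.59]), array([ 18.7, -25.9,  69.9]))
0.054 [0.406 0.254 0.134] (array([-32.68, -27.5 ,  10.47]), array([ 18.7, -25.9,  69.9]))
```

The blue tube end spans rows 258–270 and agrees with the model at a lateral offset of about +2 mm. The duct tape top is at 0.133 m, which the hand will clear. I'll move to a point 12 cm outside the mouth, on the slope axis.

{"method": "carry_out", "body": {"rows": [[[-2.5,-1.6,-0.4],[1.6,-2.2,5.8],0.5],[[-5,-3.2,-0.8],[3.1,-4.3,11.7],1],[[-7.5,-4.8,-1.2],[4.7,-6.5,17.5],1],[[-10,-6.4,-1.6],[6.2,-8.6,23.3],1],[[-12.5,-8,-1.9],[7.8,-10.8,29.1],1],[[-15,-9.6,-2.3],[9.4,-13,35],1],[[-17.5,-11.2,-2.7],[10.9,-15.1,40.8],1],[[-20,-12.8,-3.1],[12.5,-17.3,46.6],1],[[-22.5,-14.4,-3.5],[14,-19.4,52.4],1],[[-25,-16,-3.9],[15.6,-21.6,58.3],1],[[-27.5,-17.6,-4.3],[17.2,-23.8,64.1],1],[[-29.9,-19.3,-4.6],[18.7,-25.9,69.9],1]], "newtons": 20}}

```text
clock: 1.3
tool_pos: [0.4003, 0.3401, 0.2846]
eef_rot: [0.663, 0.702, -0.178, 0.189]
contact_force: [0.3, 0.8, -0.4]
opening: 0.004
finger_force: 0.0
```

Run:
```python
from h import *
from plant import r
S=r.snapshot("scene");t=r.snapshot("top")
im=np.vstack([cv2.resize(t["image"][180:330,120:320],(800,600))[:,:,::-1][::1]])
cv2.imwrite("pics/pre.png",im)
st=r.get_state();print(st["q"].round(2),st["tool_pos"].round(4),st["opening"],st["contact_force"].round(1))
for d in(-.12,-.01,.018): print(d,rel(st,tcp(d,.002),Rin))
```

```text
[-1.16  0.72  0.34  1.54  0.14  1.3  -0.87] [0.4029 0.337  0.2849] 0.005777020041709565 [ 0.3 -0.9 -0.2]
-0.12 (array([ 0.34, -0.04, -0.14]), array([-0.1,  0.2, -0.5]))
-0.01 (array([ 0.38, -0.03, 10.86]), array([-0.1,  0.2, -0.5]))
0.018 (array([ 0.39, -0.02, 13.66]), array([-0.1,  0.2, -0.5]))
```

View pics/pre.png

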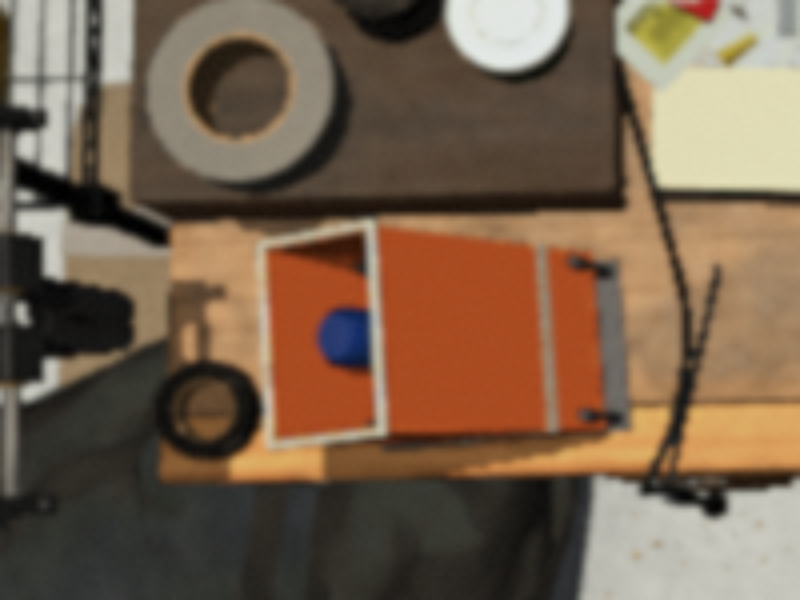

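The gripper fingers are at crop (90,315), left of the mouth (rim corners at crop 265–380 by 225–440) and level with the blue tube at (348,338). I'll settle there with the lateral correction and check the bias.

{"method": "carry_out", "body": {"rows": [[[0,0.2,3],[0,0,0],1],[[0,0.2,6],[0,0,0],1],[[0,0.2,8],[0,0,0],1],[[0,0.2,9],[0,0,0],1],[[0,0.2,9],[0,0,0],1],[[0,0.2,9],[0,0,0],1]]}}

```text
clock: 2.0
tool_pos: [0.4047, 0.2971, 0.2071]
eef_rot: [0.662, 0.704, -0.176, 0.188]
contact_force: [0.0, -0.8, -0.7]
opening: 0.008
finger_force: 0.0
```

Run:
```python
from h import *
from plant import r
t=r.snapshot("top");S=r.snapshot("scene")
st=r.get_state();print(st["tool_pos"].round(4),proj(t,st["tool_pos"]),proj(S,st["tool_pos"]))
a=cv2.resize(t["image"][225:305,140:240],(500,400),interpolation=cv2.INTER_CUBIC)
b=cv2.resize(S["image"][160:260,215:290],(300,400),interpolation=cv2.INTER_CUBIC)
cv2.imwrite("pics/near.png",np.hstack([a,b])[:,:,::-1])
for i in range(3):
    st=r.get_state();print(rel(st,tcp(-.03,.002),Rin)); r.snapshot("top")
```

```text
[0.405  0.2973 0.2074] [[181.23040618 263.32060142]] [[251.26253284 183.30064075]]
(array([-0.09, -0.  ,  0.16]), array([ 0.1, -0.2,  0. ]))
(array([-0.08,  0.  ,  0.15]), array([ 0.1, -0.2,  0. ]))
(array([-0.07,  0.01,  0.13]), array([ 0.1, -0.2,  0. ]))
```

View pics/near.png

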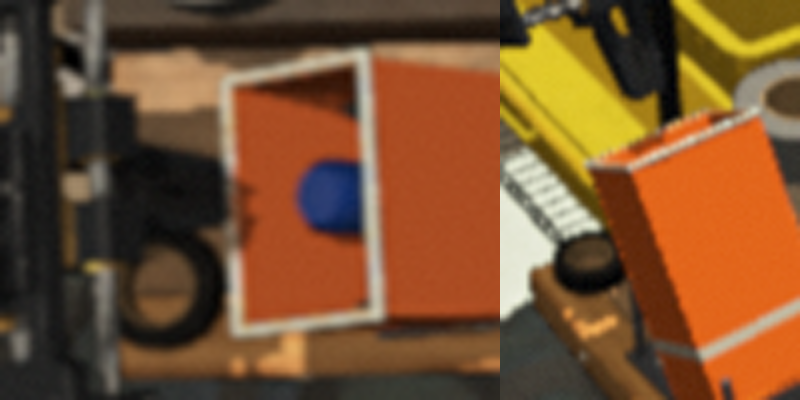

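Left: the closed fingers end at crop (225,195), just short of the rim and in line with the tube at (335,195). Right: they are above the mouth opening. I'll go in closed to 18 mm depth, then open part way.

{"method": "carry_out", "body": {"rows": [[[0,0,1.2],[0,0,0],1],[[0,0,2.4],[0,0,0],1],[[0,0,3.6],[0,0,0],1],[[0,0,4.8],[0,0,0],1],[[0,0,4.8],[0,0,0],1],[[0,0,4.8],[0,0,0],1],[[0,0,4.8],[0,0,0],0.45],[[0,0,4.8],[0,0,0],0.45],[[0,0,4.8],[0,0,0],0.45],[[0,0,4.8],[0,0,0],0.45]]}}

```text
clock: 3.25
tool_pos: [0.4061, 0.2723, 0.1653]
eef_rot: [0.662, 0.704, -0.177, 0.188]
contact_force: [-0.4, 0.4, -0.6]
opening: 0.348
finger_force: 0.0
```

Run:
```python
from h import *
from plant import r
st=r.get_state();print(st["contact_force"].round(1),st["opening"],rel(st,tcp(.018,.002),Rin))
```

```text
[-0.4  0.4 -0.6] 0.34801802338525756 (array([-0.03,  0.04,  0.06]), array([ 0. , -0.1, -0. ]))
```

{"method": "carry_out", "body": {"rows": [[[0,0,0],[0,0,0],0.45],[[0,0,0],[0,0,0],0.45],[[0,0,0],[0,0,0],0.45]]}}

```text
clock: 3.55
tool_pos: [0.4061, 0.2721, 0.1651]
eef_rot: [0.662, 0.704, -0.177, 0.188]
contact_force: [-0.7, -0.3, 0.4]
opening: 0.55
finger_force: 0.0
```

{"method": "carry_out", "body": {"rows": [[[0,0,0.6],[0,0,0],0.45],[[0,0,1.2],[0,0,0],0.45],[[0,0,1.2],[0,0,0],0.45],[[0,0,1.2],[0,0,0],0.45]]}}

```text
clock: 3.95
tool_pos: [0.4064, 0.2658, 0.1545]
eef_rot: [0.662, 0.703, -0.177, 0.188]
contact_force: [-0.7, -1.1, -0.2]
opening: 0.55
finger_force: 0.0
```

{"method": "carry_out", "body": {"rows": [[[0,0,0.6],[0,0,0],0.45],[[0,0,1.2],[0,0,0],0.45],[[0,0,1.8],[0,0,0],0.45],[[0,0,2.4],[0,0,0],0.45],[[0,0,2.4],[0,0,0],0.45],[[0,0,2.4],[0,0,0],0.45]]}}

```text
clock: 4.55
tool_pos: [0.4072, 0.254, 0.1338]
eef_rot: [0.662, 0.704, -0.177, 0.188]
contact_force: [0.7, -0.6, 0.1]
opening: 0.55
finger_force: 0.0
```

Run:
```python
from h import *
from plant import r
st=r.get_state();print(st["contact_force"].round(1),st["opening"],rel(st,tcp(.054,.002),Rin))
```

```text
[ 0.7 -0.6  0.1] 0.5497867953390227 (array([-0.02,  0.04,  0.02]), array([-0., -0., -0.]))
```

Free of contact at 54 mm depth, so I'll close on the tube.

{"method": "carry_out", "body": {"rows": [[[0,0,0],[0,0,0],0.6],[[0,0,0],[0,0,0],0.7],[[0,0,0],[0,0,0],1],[[0,0,0],[0,0,0],1],[[0,0,0],[0,0,0],1],[[0,0,0],[0,0,0],1],[[0,0,0],[0,0,0],1]], "newtons": 45}}

```text
clock: 5.25
tool_pos: [0.4074, 0.2545, 0.1341]
eef_rot: [0.662, 0.704, -0.177, 0.188]
contact_force: [0.1, 1.0, 2.0]
opening: 0.35
finger_force: 45.0
```

{"method": "carry_out", "body": {"rows": [[[-0.1,0,-0.4],[0,0,0],1],[[-0.2,0,-1],[0,0,0],1],[[-0.2,0,-2],[0,0,0],1],[[-0.2,0,-3],[0,0,0],1],[[-0.2,0,-4],[0,0,0],1],[[-0.2,0,-5],[0,0,0],1],[[-0.2,0,-6],[0,0,0],1]]}}

```text
clock: 5.95
tool_pos: [0.4054, 0.2829, 0.1878]
eef_rot: [0.662, 0.704, -0.177, 0.188]
contact_force: [0.1, 1.0, -1.7]
opening: 0.353
finger_force: 45.0
```

{"method": "carry_out", "body": {"rows": [[[0,0,-1.5],[0,0,0],1],[[0,0,-3],[0,0,0],1],[[0,0,-4.5],[0,0,0],1],[[0,0,-6],[0,0,0],1],[[0,0,-7.5],[0,0,0],1],[[0,0,-9],[0,0,0],1],[[0,0,-10.5],[0,0,0],1],[[0,0,-12],[0,0,0],1],[[0,0,-13.5],[0,0,0],1],[[0,0,-15],[0,0,0],1],[[0,0,-15.5],[0,0,0],1],[[0,0,-15.5],[0,0,0],1]]}}

```text
clock: 7.15
tool_pos: [0.4008, 0.36, 0.3217]
eef_rot: [0.662, 0.704, -0.176, 0.188]
contact_force: [-0.5, 0.9, -0.6]
opening: 0.353
finger_force: 45.0
```

Run:
```python
from h import *
from plant import r
t=r.snapshot("top");S=r.snapshot("scene")
cv2.imwrite("pics/out.png",np.hstack([cv2.resize(t["image"][180:330,100:260],(400,375)),cv2.resize(S["image"][100:250,180:340],(400,375))])[:,:,::-1])
st=r.get_state();print(st["tool_pos"].round(4),st["q"].round(2),st["contact_force"].round(1),st["moment"].round(2),proj(S,st["tool_pos"]),proj(S,st["tool_pos"]-.132*u))
# over the dish, vertical: keep tool y along yc-ish
D=np.array([.411,-.265])
Rv=R.from_matrix(np.c_[np.cross(yc,[0,0,-1]),yc,[0,0,-1]])
print(rel(st,np.r_[D,.34],Rv))
```

```text
[0.4006 0.359  0.3209] [-1.17  0.71  0.34  1.45  0.14  1.41 -0.86] [-0.6 -0.2 -0.6] [0.54 0.08 0.03] [[235.0003081  138.40340903]] [[251.8932984  184.29490275]]
(array([-54.95,  -2.73,  29.52]), array([-0.1, 30. , -0. ]))
```

View pics/out.png

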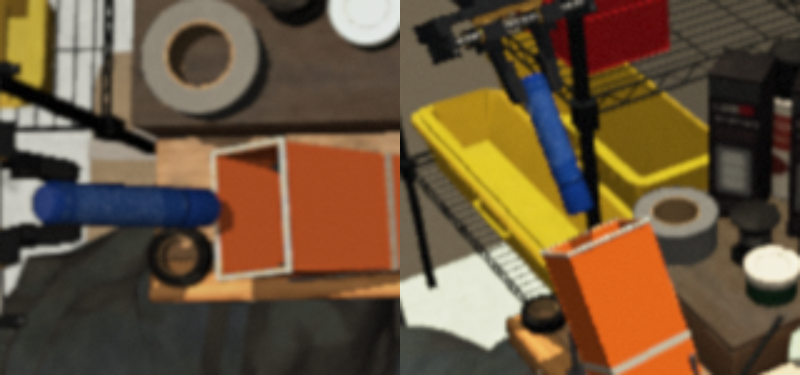

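The top view shows the tube out of the canister, its bottom end at crop (205,208). In the scene view its end is at (578,208), where the model predicts it, so it is still aligned with the tool. I'll lift and turn it upright.

{"method": "carry_out", "body": {"rows": [[[-0.7,0,-1.2],[0,1,0],1],[[-1.4,0,-2.4],[0,3,0],1],[[-2.2,0,-3.8],[0,7,0],1],[[-3,0,-5.2],[0,11,0],1],[[-3.6,0,-6.2],[0,15,0],1],[[-4,0,-6.9],[0,19,0],1],[[-4,0,-6.9],[0,23,0],1],[[-4,0,-6.9],[0,26,0],1],[[-4,0,-6.9],[0,28.5,0],1],[[-4,0,-6.9],[0,30,0],1],[[-4,0,-6.9],[0,30,0],1]]}}

```text
clock: 8.35
tool_pos: [0.4014, 0.3577, 0.4023]
eef_rot: [0.686, 0.727, 0.001, -0.0]
contact_force: [-0.1, 0.1, -0.6]
opening: 0.349
finger_force: 45.0
```

```bash
cat >> h.py <<'E'
D=np.array([.411,-.265])
Rv=R.from_matrix(np.c_[np.cross(yc,[0,0,-1]),yc,[0,0,-1]])
E
python3 - <<'E'
from h import *
from plant import r
st=r.get_state();print(st["tool_pos"].round(4),st["q"].round(2))
print(rel(st,np.r_[D,st["tool_pos"][2]],Rv))
E
```

```text
[0.4014 0.3577 0.4023] [-0.97  0.41  0.24  1.59 -0.11  1.15 -0.64]
(array([-62.22,  -2.68,  -0.14]), array([ 0.1, -0.1, -0.2]))
```

{"method": "carry_out", "body": {"rows": [[[-1.5,0.5,0],[0,0,0],1],[[-4,1.3,0],[0,0,0],1],[[-7,2,0],[0,0,0],1],[[-10,2.6,0],[0,0,0],1],[[-13,3,0],[0,0,0],1],[[-16,3.2,0],[0,0,0],1],[[-19,3.3,0],[0,0,0],1],[[-22,3.3,0],[0,0,0],1],[[-25,3.2,0],[0,0,0],1],[[-28,3,0],[0,0,0],1],[[-30,2.8,0],[0,0,0],1],[[-31,2.7,0],[0,0,0],1]]}}

```text
clock: 9.55
tool_pos: [0.4464, 0.0487, 0.4008]
eef_rot: [0.686, 0.727, -0.0, -0.0]
contact_force: [-0.4, 0.3, -0.5]
opening: 0.351
finger_force: 45.0
```

Run:
```python
from h import *
from plant import r
st=r.get_state();print(st["tool_pos"].round(4),st["q"].round(2))
print(rel(st,np.r_[D,st["tool_pos"][2]],Rv))
```

```text
[0.4464 0.0487 0.4008] [-0.46  0.27  0.33  1.82 -0.1   1.07 -0.03]
(array([-3.112e+01, -5.340e+00,  1.000e-02]), array([-0. ,  0. , -0.2]))
```

{"method": "carry_out", "body": {"rows": [[[-1.5,-0.1,0],[0,0,0],1],[[-4,-0.3,0],[0,0,0],1],[[-7,-0.7,0],[0,0,0],1],[[-10,-1.1,0],[0,0,0],1],[[-13,-1.6,0],[0,0,0],1],[[-16,-2.1,0],[0,0,0],1],[[-19,-2.7,0],[0,0,0],1],[[-22,-3.3,0],[0,0,0],1],[[-25,-4,0],[0,0,0],1],[[-28,-4.7,0],[0,0,0],1],[[-30.2,-5.1,0],[0,0,0],1],[[-31.1,-5.3,0],[0,0,0],1]]}}

```text
clock: 10.75
tool_pos: [0.4122, -0.2642, 0.4003]
eef_rot: [0.686, 0.728, -0.0, -0.0]
contact_force: [-1.0, 0.7, -1.2]
opening: 0.351
finger_force: 45.0
```

{"method": "carry_out", "body": {"rows": [[[0,0,2],[0,0,0],1],[[0,0,4.5],[0,0,0],1],[[0,0,7],[0,0,0],1],[[0,0,9],[0,0,0],1],[[0,0,10.5],[0,0,0],1],[[0,0,11],[0,0,0],1],[[0,0,11],[0,0,0],1],[[0,0,11],[0,0,0],1]]}}

```text
clock: 11.55
tool_pos: [0.4133, -0.2619, 0.291]
eef_rot: [0.685, 0.729, 0.001, 0.0]
contact_force: [-0.3, -0.3, -2.0]
opening: 0.35
finger_force: 44.9
```

Run:
```python
from h import *
from plant import r
t=r.snapshot("top");S=r.snapshot("scene")
cv2.imwrite("pics/dish.png",np.hstack([cv2.resize(t["image"][190:310,380:510],(400,369)),cv2.resize(S["image"][260:380,320:450],(400,369))])[:,:,::-1])
st=r.get_state();print(st["tool_pos"].round(4),st["q"].round(2),st["contact_force"].round(1),st["opening"])
print(rel(st,np.r_[D,.231],Rv))
p=st["tool_pos"]
for im,n in((t,"top"),(S,"scene")): print(n,proj(im,[p,p-[0,0,.132],np.r_[D,.099]]).round(1).tolist())
```

```text
[ 0.4132 -0.2621  0.2912] [ 0.22  0.46  0.39  1.91 -0.24  0.81  0.8 ] [ 0.3  0.1 -1.1] 0.3521812419489846
(array([-0.28, -0.25,  6.02]), array([ 0.1, -0. ,  0. ]))
top [[475.9, 247.2], [455.4, 254.9], [449.1, 258.8]]
scene [[390.2, 283.9], [383.4, 325.2], [380.8, 343.1]]
```

View pics/dish.png

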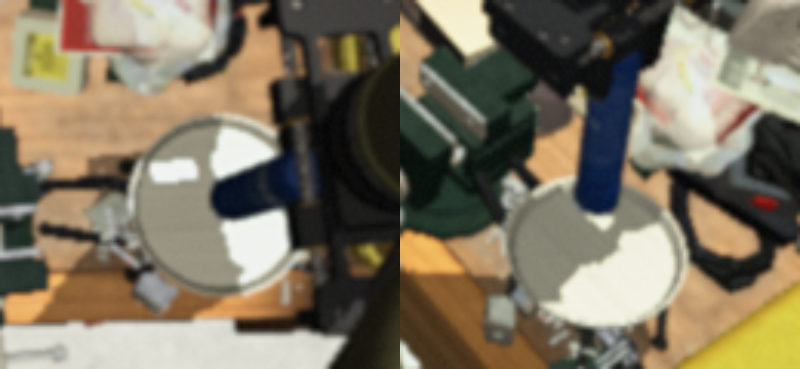

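The tube hangs straight, its bottom centre at crop (230,200) in the top view and (598,203) in the scene view, both as predicted. I'll lower it to just above the dish floor.

{"method": "carry_out", "body": {"rows": [[[-0.1,-0.1,1],[0,0,0],1],[[-0.2,-0.2,2],[0,0,0],1],[[-0.3,-0.2,3],[0,0,0],1],[[-0.3,-0.2,4],[0,0,0],1],[[-0.3,-0.2,4.8],[0,0,0],1],[[-0.3,-0.2,5.3],[0,0,0],1],[[-0.3,-0.2,5.5],[0,0,0],1],[[-0.3,-0.2,5.5],[0,0,0],1]]}}

```text
clock: 12.45
tool_pos: [0.4108, -0.2651, 0.2351]
eef_rot: [0.685, 0.728, 0.0, -0.001]
contact_force: [0.4, 0.3, -0.6]
opening: 0.35
finger_force: 44.9
```

{"method": "carry_out", "body": {"rows": [[[0,0,0.1],[0,0,0],1],[[0,0,0.2],[0,0,0],1],[[0,0,0.2],[0,0,0],1]]}}

```text
clock: 12.75
tool_pos: [0.4109, -0.2651, 0.2334]
eef_rot: [0.685, 0.728, 0.0, -0.0]
contact_force: [0.2, -0.1, -1.8]
opening: 0.353
finger_force: 44.9
```

{"method": "carry_out", "body": {"rows": [[[0,0,0.1],[0,0,0],1],[[0,0,0.1],[0,0,0],1],[[0,0,0.1],[0,0,0],1]]}}

```text
clock: 13.05
tool_pos: [0.4108, -0.2651, 0.2324]
eef_rot: [0.685, 0.728, 0.0, -0.0]
contact_force: [0.2, -0.4, -2.1]
opening: 0.352
finger_force: 44.9
```

{"method": "carry_out", "body": {"rows": [[[0,0,0.1],[0,0,0],1],[[0,0,0.1],[0,0,0],1],[[0,0,0.1],[0,0,0],1]]}}

```text
clock: 13.35
tool_pos: [0.411, -0.2652, 0.2316]
eef_rot: [0.685, 0.728, 0.0, -0.0]
contact_force: [-0.8, 0.8, 3.5]
opening: 0.355
finger_force: 44.9
```

{"method": "carry_out", "body": {"rows": [[[0,0,0.1],[0,0,0],1],[[0,0,0.1],[0,0,0],1],[[0,0,0.1],[0,0,0],1]]}}

```text
clock: 13.65
tool_pos: [0.4113, -0.2657, 0.2315]
eef_rot: [0.685, 0.728, 0.001, 0.001]
contact_force: [-0.3, 1.2, 12.1]
opening: 0.353
finger_force: 44.9
```

Contact with the floor is confirmed at 12 N. I'll ease the press, soften the grip, then release.

{"method": "carry_out", "body": {"rows": [[[0,0,-0.1],[0,0,0],1],[[0,0,-0.1],[0,0,0],1],[[0,0,-0.1],[0,0,0],1],[[0,0,-0.1],[0,0,0],1]], "newtons": 5}}

```text
clock: 14.05
tool_pos: [0.411, -0.2651, 0.2314]
eef_rot: [0.685, 0.728, 0.0, -0.0]
contact_force: [0.8, -0.5, 3.8]
opening: 0.365
finger_force: 5.0
```

{"method": "carry_out", "body": {"rows": [[[0,0,0],[0,0,0],0.6],[[0,0,0],[0,0,0],0.55],[[0,0,0],[0,0,0],0.45],[[0,0,0],[0,0,0],0.3],[[0,0,0],[0,0,0],0.3],[[0,0,0],[0,0,0],0.3],[[0,0,0],[0,0,0],0.3]]}}

```text
clock: 14.75
tool_pos: [0.4108, -0.265, 0.2313]
eef_rot: [0.685, 0.728, 0.0, -0.0]
contact_force: [-0.3, 0.5, 0.1]
opening: 0.705
finger_force: 0.0
```

{"method": "carry_out", "body": {"rows": [[[0,0,-0.7],[0,0,0],0.3],[[0,0,-1.5],[0,0,0],0.3],[[0,0,-3],[0,0,0],0.3],[[0,0,-5],[0,0,0],0.3],[[0,0,-8],[0,0,0],0.3],[[0,0,-11],[0,0,0],0.3],[[0,0,-14],[0,0,0],0.3],[[0,0,-15],[0,0,0],0.3],[[0,0,-15],[0,0,0],0.3]]}}

```text
clock: 15.65
tool_pos: [0.4113, -0.2657, 0.3827]
eef_rot: [0.685, 0.728, 0.001, 0.001]
contact_force: [0.8, 0.5, 0.4]
opening: 0.701
finger_force: 0.0
```

Run:
```python
from h import *
from plant import r
t=r.snapshot("top");S=r.snapshot("scene")
cv2.imwrite("pics/end.png",np.hstack([cv2.resize(t["image"][180:330,140:520],(500,197)),cv2.resize(S["image"][260:380,320:450],(213,197))])[:,:,::-1])
st=r.get_state();print(st["tool_pos"].round(4),st["contact_force"].round(1),st["opening"])
for im,n in((t,"top"),(S,"scene")): print(n,proj(im,[np.r_[D,.256],np.r_[D,.099]]).round(1).tolist())
```

```text
[ 0.4103 -0.2647  0.3805] [-0.5 -0.1  0.7] 0.6993875432529129
top [[471.5, 250.6], [449.1, 258.8]]
scene [[388.4, 297.0], [380.8, 343.1]]
```

View pics/end.png

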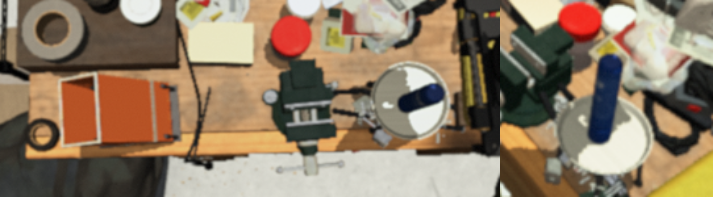

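The tube stands upright in the middle of the dish: in the top view its base is at crop (408,102) and its top at (432,93), as expected. The canister and the bystanders in view are unmoved, and the hand is clear.

```bash
python3 -c "
from plant import r
print(r.finish_job())"
```

```text
the job is handed in; nothing more can be done
None
```

The blue tube is out of the canister and stands upright on its original lower end in the middle of the dish; it touched down before I let go, the bystanders in the final picture look unmoved, and the job was handed in at about 16 s (no verdict was returned).

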